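# Pack hole saws, close the crate and pin its lid

## Task

Pack the crate for dispatch: take the long core bits that stick up out of it and stand them upright in the shallow aluminium tray, and put all the short hole saws from the table into the crate with the one already there. Then put the lid on so that it sits flush all round with its tab over the crate's lug, and push the lock pin fully home through both holes. Leave the other things on the table where they are.

Things in the scene. Friction and masses are not known exactly. Their poses are not given: they have to be found in the camera images.
- crate: open grey crate, fixed to the table (all sizes in mm): 210 long (its x) by 130 wide (its y) by 78 high, walls and floor 5 thick, so 200 x 120 inside and 73 deep. White fill line inside, 66 above the underside. Origin: centre of the underside; x points along its length towards the lug
- crate_hole (a point): mouth of the vertical 14 mm hole through the crate's lug: a 12 thick tab (44 wide) on the outside of the crate's +x end, its top flush with the rim (78 above the underside). The hole is 130 from the crate's centre along its x; open below
- lid: loose grey lid, about 300 g: plate 214 x 134 x 6 with a 44 wide tab on its +x end and a tapered skirt, 9 below the plate that drops inside the crate (1.5 play per side). Origin: centre of the plate's underside, z up (9 above the table at the start; seated, on the rim, 78 above the crate's underside, axes along the crate's). Seats only if nothing inside is over 67 high
- lid_handle (a point): centre of the solid handle bar on the lid, 24 above the plate's underside: 90 long (lid's x), 22 wide (lid's y), from 6 to 42 above the plate's underside. Grip it across its width from above
- lid_hole (a point): the vertical 14 mm hole through the lid's tab, at the plate's underside, 130 from the lid's centre along its x; seated, it lies over the crate's hole
- pin: loose steel lock pin standing in the foam block: shaft 9 across, 34 long, pointed; above it a collar 24 across and 3 thick, then a round knob 16 across and 29 high to grip from above (60 g). Origin: underside of the collar, on the axis; z up. Fully home, the collar lies on the lid's tab (origin 6 above the crate's hole mouth, tip 28 below it)
- pin_tip (a point): the pin's tip, 34 below its origin
- foam: black foam block, fixed, 55 x 55 x 42 high, with the hole in its middle in which the pin starts (pin's collar on its top). Origin: centre of the underside
- tray: shallow aluminium rework tray, fixed, 120 (x) by 160 (y), 18 high, walls and floor 3 thick. Origin: centre of the underside
- saw1: green hole saw, SHORT kind, on the table at the start, may be absent: a closed cup 40 across and 30 high standing mouth down, with a round shank 18 across and 28 high on top (58 high in all, about 160 g). Origin: centre of the underside, z up along the shank. Grip the shank from above
- saw2: green hole saw, SHORT kind, on the table at the start, may be absent: a closed cup 40 across and 30 high standing mouth down, with a round shank 18 across and 28 high on top (58 high in all, about 160 g). Origin: centre of the underside, z up along the shank. Grip the shank from above
- saw3: green hole saw, SHORT kind, on the table at the start, may be absent: a closed cup 40 across and 30 high standing mouth down, with a round shank 18 across and 28 high on top (58 high in all, about 160 g). Origin: centre of the underside, z up along the shank. Grip the shank from above
- saw4: green hole saw, SHORT kind, on the table at the start, may be absent: a closed cup 40 across and 30 high standing mouth down, with a round shank 18 across and 28 high on top (58 high in all, about 160 g). Origin: centre of the underside, z up along the shank. Grip the shank from above
- saw5: green hole saw, SHORT kind, already inside the crate at the start: a closed cup 40 across and 30 high standing mouth down, with a round shank 18 across and 28 high on top (58 high in all, about 160 g). Origin: centre of the underside, z up along the shank. Grip the shank from above
- core1: green core bit, LONG kind, standing inside the crate at the start: like the short saws (40 across, shank 18 across and 28 high on top) but with an 80 high barrel, 108 in all (about 300 g), so it stands 35 proud of the crate's rim. Origin: centre of the underside, z up along the shank. May be absent
- core2: green core bit, LONG kind, standing inside the crate at the start: like the short saws (40 across, shank 18 across and 28 high on top) but with an 80 high barrel, 108 in all (about 300 g), so it stands 35 proud of the crate's rim. Origin: centre of the underside, z up along the shank. May be absent
- sleeve: short brass sleeve, 30 across, 32 high mm; not part of the job, leave where it is
- mug: white mug, 80 across, 90 high mm; not part of the job, leave where it is
- tape: roll of tape, 90 across, 30 high mm; not part of the job, leave where it is

How it is judged:
On the way, in this order (a step that is already met when the one before it is completed fails the run):
1. every long core bit stands in the tray and every short saw is in the crate (x of saw1 in the frame of crate between -0.1 and 0.1 m and y of saw1 in the frame of crate between -0.06 and 0.06 m and z of saw1 in the frame of crate between 0 and 0.065 m and linear speed of each of saw1, saw2, saw3, saw4, saw5, core1, core2 below 0.05 m/s and x of saw2 in the frame of crate between -0.1 and 0.1 m and y of saw2 in the frame of crate between -0.06 and 0.06 m and z of saw2 in the frame of crate between 0 and 0.065 m and x of saw3 in the frame of crate between -0.1 and 0.1 m and y of saw3 in the frame of crate between -0.06 and 0.06 m and z of saw3 in the frame of crate between 0 and 0.065 m and x of saw4 in the frame of crate between -0.1 and 0.1 m and y of saw4 in the frame of crate between -0.06 and 0.06 m and z of saw4 in the frame of crate between 0 and 0.065 m and x of saw5 in the frame of crate between -0.1 and 0.1 m and y of saw5 in the frame of crate between -0.06 and 0.06 m and z of saw5 in the frame of crate between 0 and 0.065 m and x of core1 in the frame of tray between -0.055 and 0.055 m and y of core1 in the frame of tray between -0.075 and 0.075 m and z of core1 in the frame of tray between -0.003 and 0.012 m and angle between each of core1, core2's own z axis and vertical below 0.2 rad and x of core2 in the frame of tray between -0.055 and 0.055 m and y of core2 in the frame of tray between -0.075 and 0.075 m and z of core2 in the frame of tray between -0.003 and 0.012 m), for 0.2 s.
2. the lid is seated flush on the crate, hole over hole (z of lid in the frame of crate between 0.075 and 0.0805 m and angle between the z axis of lid and the z axis of crate, either way round below 0.03 rad and horizontal distance between lid_hole and crate_hole below 0.005 m and horizontal distance between lid and crate below 0.005 m and linear speed of lid below 0.03 m/s), for 0.2 s.
3. the pin is home through the lid's tab and the crate's lug (all of step 2 and horizontal distance between each of pin, pin_tip and crate_hole below 0.007 m and z of pin_tip in the frame of crate_hole below -0.022 m and linear speed of pin below 0.03 m/s), for 0.2 s.
At the end, for the whole second after the job is handed in: All short saws inside the crate; all long core bits upright (within 0.2 rad) in the tray; lid seated on the rim (within 2.5 mm in height, 0.03 rad level, 5 mm sideways, hole over hole); pin upright through both holes, its tip at least 22 mm below the mouth of the crate's hole; everything at rest (all of step 1 and all of step 3); the robot touches nothing.
It fails at once if a thing that is not part of the job is moved more than 4 cm (distance of any of sleeve, mug, tape from where it was at the start of the episode above 0.04 m).
Of saw1, saw2, saw3, saw4 only 3 to 4 are there at a start; the rules pass over those that are not, and their reading is None.
Of core1, core2 only 1 to 2 are there at a start; the rules pass over those that are not, and their reading is None.
At some moment in a run one of saw1, saw2, saw3, saw4, lid may be knocked a few centimetres aside while the robot is not near it.
It also fails if it takes over 210 s, if anything falls off the work surface, if the arm or the gripper's body presses on something with over 40 N, if the wrist force passes 120 N, or if a joint passes its speed limit or range.

## Robot

A 7-joint arm with a two-finger parallel gripper is mounted at the origin on the work surface. World frame = base frame: x ahead of the robot, y to its left, z up, the work surface at z = 0. Lengths are in m, angles in rad, forces in N, time in s.
With the tool pointing down it reaches from about 0.35 to 0.9 m from the base axis. Payload 8.1 kg.
Tool frame: the origin (TCP) lies at the very end of the fingers, on their centre line; the grasp point (between the pads) lies 19 mm behind it (arm.tcp_to_grasp is the distance from the TCP to the grasp point, in m); z points along the fingers, y is the line along which they close (so a half turn about z gives the same grasp; the last joint's range is limited). The gripper opens to 92 mm and grips with 3 to 60 N. Pads are 19 mm wide; open, the fingers measure 130 mm over their backs; the gripper's body (75 mm by 190 mm) begins 47 mm behind the grasp point.
Start: joints at [-1.366, 0.434, 0.025, 1.573, -0.012, 1.134, -0.075], TCP at [0.189, 0.596, 0.227] pointing down, gripper open.
Joint ranges: [-2.62, 2.62], [-0.44, 2.09], [-1.27, 1.32], [0.08, 2.57], [-1.32, 4.46], [0.12, 2], [-2.74, 2.74]. Speed limits (rad/s): [2.22, 2.22, 3.01, 3.01, 3.14, 3.14, 3.14].

## Interface

Orientations are given as a rotation vector (axis times angle).
In Python, from cell import arm gives the robot as it stands.
- The arm moves only by the shell command python3 nudge.py 'ROWS' [FORCE]. ROWS is a JSON list of rows, 1 to 10 of them, each written [[dx, dy, dz], turn, opening]: dx, dy, dz in shares of the most that a row can go, 1 being 50 mm, then a turn about the tool's z in rad, then the opening from 0.0 (shut) to 1.0 (fully open); each row shifts and turns the commanded pose from where the row before left it, along the tool's axes as they then stand; what a row does not reach is not made up. A row lasts 1/10 s, in which the tool goes at most 0.05 m and 0.15 rad, less where a joint would pass 70% of its speed; a pose out of reach is approached as far as the arm can. The fingers move at their own pace and stop on an object; FORCE is the grip in N (left out, the last holds). Time passes only in rows, so rows that do not move let the fingers close. It prints the time, the measured TCP pose, the force, the opening and the grip force at its end. Input that does not fit is refused with a message, and nothing moves.
- arm.observe(): the state, without advancing time (a new reading comes with each control period).
- arm.get_image(name): name is "scene" or "top"; returns a dict with "image" (384x512x3 uint8, blue, green, red), "fx", "fy", "cx", "cy" (pixels), "cam_to_world" (4x4, takes a point from camera to world coordinates). Camera axes: x right, y down, z forward; pixel columns grow to the right and rows downward; lengths in m; the calibration is good to about 2 mm. A picture is of the moment at which its call begins. There is no depth.
- arm.sign_off(): hands the job in; it is judged then, once.
The state is a dict: "clock": time; "joints": joint angles; "dq": joint speeds; "joint_efforts": joint torques, N m; "position": TCP position; "ee_rot": TCP orientation; "force": force on the tool from outside, world axes, zero at the start; "ft_torque": the same for the moment, N m; "width": opening from 0.0 (shut) to 1.0 (fully open); "gripper_force": force on a finger pad.
Only numpy, scipy, OpenCV 4.12 (cv2) and the standard library are available. Lean on these libraries where they do the work, as an engineer would, in place of code of your own. Each camera call takes 0.05 s, during which the arm holds its last target. There are 200 camera calls.

## Working session

There is one attempt and no reset: what is moved stays moved. The work goes in short steps, Python scripts to look and compute and a shell command to move; the robot and the scene stay as the last step left them, time stands still between calls to the robot, and variables do not carry over. Pictures are saved under pics/ and viewed, at most 14 in all, crops included, and the job is handed in when it is done.

```bash
ls; mkdir -p pics
python3 - <<'E'
from cell import arm
import cv2, numpy as np
o=arm.observe(); print({k:np.round(v,3) for k,v in o.items()})
for n in ("scene","top"):
    d=arm.get_image(n); cv2.imwrite(f"pics/{n}0.png",d["image"]); print(n,d["fx"],d["fy"],d["cx"],d["cy"],np.round(d["cam_to_world"],4).tolist())
E
```

```text
cell.py
nudge.py
pics
{'clock': np.float64(0.0), 'joints': array([-1.366,  0.435,  0.025,  1.574, -0.012,  1.134, -0.075]), 'dq': array([ 0.001, -0.001,  0.002, -0.001, -0.   , -0.   ,  0.001]), 'joint_efforts': array([ 0.0000e+00, -6.6786e+01,  9.8600e-01, -3.1446e+01, -6.0000e-02,
        4.3000e-02,  0.0000e+00]), 'position': array([0.189, 0.595, 0.226]), 'ee_rot': array([-4.820e-01, -3.104e+00,  2.000e-03]), 'force': array([-0.252, -0.466, -0.409]), 'ft_torque': array([0.01 , 0.031, 0.019]), 'gripper_force': np.float64(0.0), 'width': np.float64(1.005)}
scene 458.1012595817685 458.1012595817685 252.18264423853762 190.23810990049986 [[0.3031, 0.7697, -0.5619, 1.2339], [0.953, -0.2463, 0.1767, -0.2156], [-0.0024, -0.589, -0.8082, 1.0978], [0.0, 0.0, 0.0, 1.0]]
top 356.63161392763953 356.63161392763953 252.9552011494594 196.35429915346592 [[0.027, -0.9859, 0.1653, 0.3259], [-0.9996, -0.0275, -0.0011, 0.0198], [0.0057, -0.1652, -0.9862, 1.1731], [0.0, 0.0, 0.0, 1.0]]
```
View pics/scene0.png

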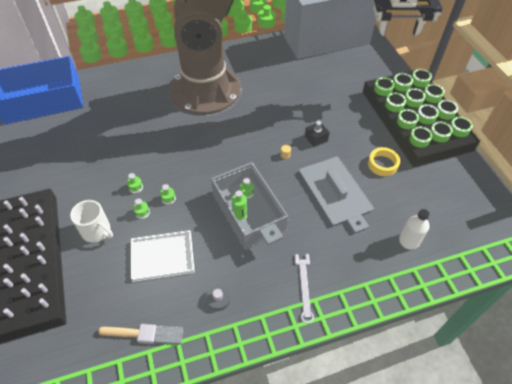

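View pics/top0.png

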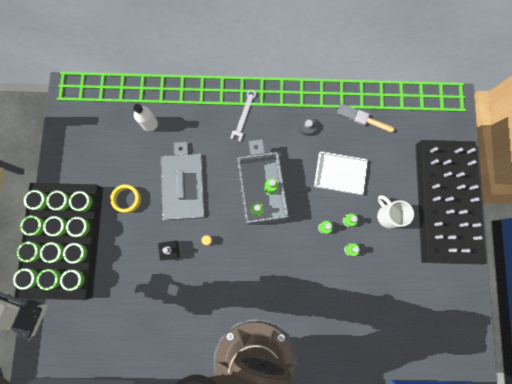

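The scene view shows three short saws (134,182), (142,208) and (168,193), one core bit in the crate at (240,205), and a short saw in the crate at (247,187). The top view shows the lid at (182,185), pin at (168,250), tray at (342,173) and crate at (263,187). I'll enlarge both to get exact pixels.

Run:
```python
import cv2
a=cv2.imread("pics/scene0.png")[110:285,115:385]; b=cv2.imread("pics/top0.png")[120:280,150:385]
cv2.imwrite("pics/s1.png",cv2.resize(a,None,fx=2.9,fy=2.9,interpolation=cv2.INTER_CUBIC))
cv2.imwrite("pics/t1.png",cv2.resize(b,None,fx=3.4,fy=3.4,interpolation=cv2.INTER_CUBIC))
```

View pics/s1.png

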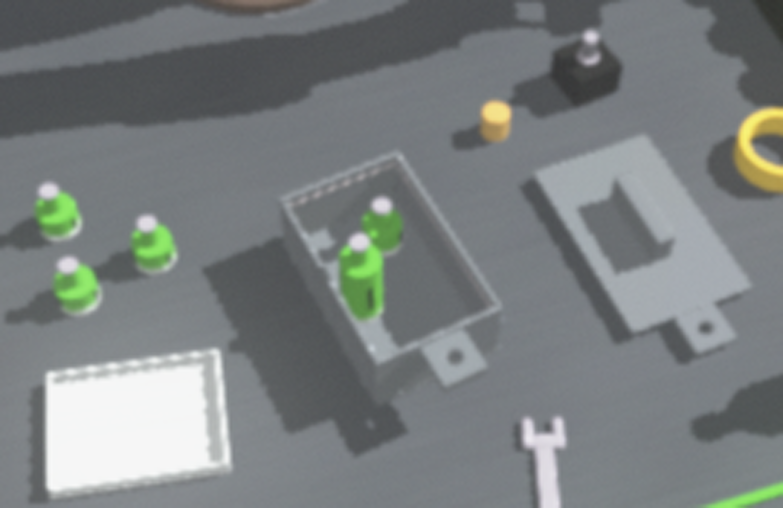

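View pics/t1.png

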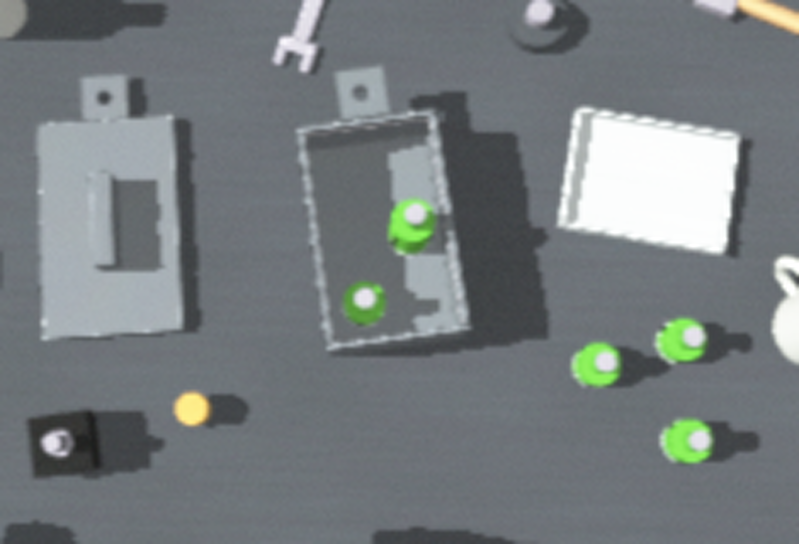

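The pixels are readable: shank tops, holes and corners. Next I triangulate these pairs.

```bash
cat > h.py <<'E'
import numpy as np, cv2
from cell import arm
from scipy.spatial.transform import Rotation as R
def cam(name,save=None):
    d=arm.get_image(name)
    if save: cv2.imwrite("pics/"+save,d["image"])
    return d
def ray(d,p):
    T=np.array(d["cam_to_world"]); v=T[:3,:3]@[(p[0]-d["cx"])/d["fx"],(p[1]-d["cy"])/d["fy"],1]
    return T[:3,3],v/np.linalg.norm(v)
def tri(d1,p1,d2,p2):
    A=np.zeros((3,3));b=np.zeros(3);rs=[ray(d1,p1),ray(d2,p2)]
    for c,v in rs: P=np.eye(3)-np.outer(v,v);A+=P;b+=P@c
    x=np.linalg.solve(A,b); return x,max(np.linalg.norm((np.eye(3)-np.outer(v,v))@(x-c)) for c,v in rs)
def atz(d,p,z):
    c,v=ray(d,p); return c+v*(z-c[2])/v[2]
def proj(d,X):
    T=np.linalg.inv(np.array(d["cam_to_world"])); q=T[:3,:3]@X+T[:3,3]
    return np.array([d["fx"]*q[0]/q[2]+d["cx"],d["fy"]*q[1]/q[2]+d["cy"]])
def move(target,yawdir=None):
    """tool-axes shift to world target TCP, and turn so tool y lies along yawdir (mod pi). Shift is in axes BEFORE turning."""
    o=arm.observe(); M=R.from_rotvec(o["ee_rot"]).as_matrix()
    d=M.T@(np.array(target)-o["position"]); t=0
    if yawdir is not None:
        w=M.T@np.array([np.cos(yawdir),np.sin(yawdir),0]); t=np.arctan2(-w[0],w[1]); t=(t+np.pi/2)%np.pi-np.pi/2
    print("pos",np.round(o["position"],4),"shift",np.round(d,4),"turn",round(t,3),"j7",round(o["joints"][6],2),"t",round(float(o["clock"]),2))
    return d,t
E
python3 - <<'E'
from h import *
ds,dt=cam("scene"),cam("top")
S=lambda u,v:((u+.5)/2.9-.5+115,(v+.5)/2.9-.5+110)
T=lambda u,v:((u+.5)/3.4-.5+150,(v+.5)/3.4-.5+120)
P={"A":((48,190),(700,440)),"B":((68,265),(694,336)),"C":((147,223),(606,362)),"saw5":((381,206),(365,298)),"core":((359,242),(415,214)),"pin":((591,37),(60,440)),
"chole":((456,356),(360,93)),"lhole":((706,327),(104,98)),"tr1":((47,375),(727,253)),"tr2":((218,350),(560,226)),"tr3":((230,467),(580,108)),"tr4":((52,494),(739,132)),
"cr1":((283,200),(468,328)),"cr2":((400,153),(330,348)),"cr3":((499,305),(298,130)),"cr4":((378,360),(436,112)),"l1":((535,175),(184,328)),"l2":((645,137),(43,338)),"l3":((750,288),(38,125)),"l4":((633,332),(174,115)),"sleeve":((496,107),(192,408))}
X={}
for k,(a,b) in P.items():
    x,e=tri(ds,S(*a),dt,T(*b)); X[k]=x; print(k,np.round(x,4),"gap %.4f"%e)
for n in ("tr","cr","l"):
    c=[X[n+str(i)] for i in (1,2,3,4)]; m=np.mean(c,0); v=(c[2]-c[1])+(c[3]-c[0])
    print(n,np.round(m,4),"yaw",np.arctan2(v[1],v[0]),"sides",[round(float(np.linalg.norm(c[i]-c[i-1])),4) for i in range(4)])
for a,b in(("chole","cr"),("lhole","l")):
    m=np.mean([X[b+str(i)] for i in (1,2,3,4)],0); v=X[a]-m; print(a,np.linalg.norm(v[:2]),np.arctan2(v[1],v[0]))
M=R.from_rotvec(arm.observe()["ee_rot"]).as_matrix();print(np.round(M,3))
E
```

```text
A [ 0.356  -0.3033  0.0605] gap 0.0003
B [ 0.4511 -0.2996  0.0592] gap 0.0001
C [ 0.4248 -0.2182  0.0591] gap 0.0000
saw5 [0.4774 0.0046 0.063 ] gap 0.0004
core [ 0.5474 -0.0375  0.1132] gap 0.0004
pin [0.341  0.277  0.0788] gap 0.0032
chole [0.669  0.0148 0.0784] gap 0.0001
lhole [0.6765 0.2677 0.0152] gap 0.0003
tr1 [ 0.5377 -0.3437  0.0174] gap 0.0016
tr2 [ 0.5598 -0.1836  0.0163] gap 0.0000
tr3 [ 0.6803 -0.2024  0.0141] gap 0.0016
tr4 [ 0.6593 -0.3583  0.0171] gap 0.0018
cr1 [ 0.451  -0.0881  0.0767] gap 0.0011
cr2 [0.4295 0.0372 0.0768] gap 0.0016
cr3 [0.6309 0.0706 0.0797] gap 0.0009
cr4 [ 0.6525 -0.0547  0.0804] gap 0.0020
l1 [0.4508 0.1785 0.0132] gap 0.0013
l2 [0.4371 0.3116 0.0114] gap 0.0006
l3 [0.6474 0.3305 0.0127] gap 0.0008
l4 [0.6609 0.1979 0.0163] gap 0.0007
sleeve [0.3733 0.1627 0.042 ] gap 0.0005
tr [ 0.6093 -0.272   0.0162] yaw -0.13744217633539452 sides [0.1225, 0.1616, 0.122, 0.1573]
cr [ 0.541  -0.0087  0.0784] yaw 0.16403328730464545 sides [0.2043, 0.1272, 0.2042, 0.1271]
l [0.549  0.2547 0.0134] yaw 0.0908295104595065 sides [0.211, 0.1338, 0.2112, 0.1334]
chole 0.1301969006334715 0.18184886330365607
lhole 0.12811085125224508 0.10197402202180328
[[-0.953  0.303 -0.   ]
 [ 0.303  0.953 -0.001]
 [-0.    -0.001 -1.   ]]
```

Heights agree with the text: short saws 59–60, core 113, rims 78 and 17, lid plate top 15. Core first.

Units first: shifts go in shares of 50 mm. So -0.0333 m is -0.666, -0.0309 m is -0.618.

```bash
python3 nudge.py '[[[-0.666, -0.618, 0], 0, 1], [[-0.666, -0.618, 0], 0, 1], [[-0.666, -0.618, 0], 0, 1], [[-0.666, -0.618, 0], 0, 1], [[-0.666, -0.618, 0], 0, 1], [[-0.666, -0.618, 0], 0, 1], [[-0.666, -0.618, 0], 0, 1], [[-0.666, -0.618, 0], 0, 1]]' 15 && python3 nudge.py '[[[-0.666, -0.618, 0], 0, 1], [[-0.666, -0.618, 0], 0, 1], [[-0.666, -0.618, 0], 0, 1], [[-0.666, -0.618, 0], 0, 1], [[-0.666, -0.618, 0], 0, 1], [[-0.666, -0.618, 0], 0, 1], [[-0.666, -0.618, 0], 0, 1], [[-0.666, -0.618, 0], 0, 1], [[0, 0, 0], 0, 1], [[0, 0, 0], 0, 0.5]]'; python3 -c "
from h import *
move([.5474,-.0375,.088])"
```

```text
clock: 1.0
position: [0.3689, 0.2776, 0.2269]
ee_rot: [0.482, 3.104, 0.001]
force: [-0.0, 0.1, 0.8]
width: 0.998
gripper_force: 0.0
clock: 2.0
position: [0.5473, -0.0381, 0.2264]
ee_rot: [-0.486, -3.103, 0.001]
force: [-0.7, 0.7, -0.3]
width: 0.954
gripper_force: 0.0
pos [ 0.5473 -0.0381  0.2264] shift [-0.      0.0006  0.1384] turn 0 j7 1.38 t 2.0
```

To row units: 0.04 m is 0.8, 0.03 m is 0.6.

```bash
python3 nudge.py '[[[0, 0, 0.8], 0, 0.5], [[0, 0, 0.8], 0, 0.5], [[0, 0, 0.6], 0, 0.5], [[0, 0, 0.4], 0, 0.5], [[0, 0, 0.17], 0, 0.5], [[0, 0, 0], 0, 0], [[0, 0, 0], 0, 0], [[0, 0, 0], 0, 0], [[0, 0, 0], 0, 0]]' 25 ; python3 -c "
from h import *
move([.5474,-.0375,.088]);print(move([.609,-.272,.2]))"
```

```text
clock: 2.9
position: [0.548, -0.0369, 0.0893]
ee_rot: [0.481, 3.103, 0.001]
force: [-0.5, 0.2, -0.5]
width: 0.198
gripper_force: 0.0
pos [ 0.548  -0.0369  0.0893] shift [ 0.0004 -0.0008  0.0013] turn 0 j7 1.45 t 2.9
pos [ 0.548  -0.0369  0.0893] shift [-0.1296 -0.2055 -0.1107] turn 0 j7 1.45 t 2.9
(array([-0.12956965, -0.20551942, -0.11069281]), 0)
```

To row units: -0.03 m is -0.6, -0.02 m is -0.4.

```bash
python3 nudge.py '[[[0, 0, 0], 0, 0], [[0, 0, 0], 0, 0], [[0, 0, -0.4], 0, 0], [[0, 0, -0.6], 0, 0], [[0, 0, -0.6], 0, 0], [[0, 0, -0.6], 0, 0]]' && python3 nudge.py '[[[-0.432, -0.686, 0], 0, 0], [[-0.432, -0.686, 0], 0, 0], [[-0.432, -0.686, 0], 0, 0], [[-0.432, -0.686, 0], 0, 0], [[-0.432, -0.686, 0], 0, 0], [[-0.432, -0.68, 0], 0, 0], [[0, 0, 0], 0, 0], [[0, 0, 0], 0, 0]]' ; python3 -c "
from h import *
move([.609,-.272,.088]); cam('scene','s2.png')"
```

```text
clock: 3.5
position: [0.5467, -0.037, 0.1992]
ee_rot: [-0.482, -3.104, 0.0]
force: [1.3, -0.1, -3.2]
width: 0.187
gripper_force: 25.0
clock: 4.3
position: [0.6077, -0.2734, 0.1975]
ee_rot: [-0.486, -3.102, 0.0]
force: [-0.1, 0.5, -3.4]
width: 0.188
gripper_force: 25.0
pos [ 0.6077 -0.2734  0.1975] shift [-0.0009  0.0018  0.1095] turn 0 j7 1.81 t 4.3
```

View pics/s2.png

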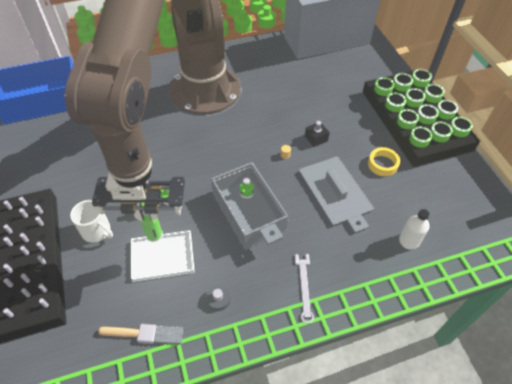

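The core hangs upright at (152,228) above the tray. Lowering it.

```bash
python3 nudge.py '[[[0, 0, 0.7], 0, 0], [[0, 0, 0.6], 0, 0], [[0, 0, 0.5], 0, 0], [[0, 0, 0.24], 0, 0], [[0, 0, 0.09], 0, 0], [[0, 0, 0.04], 0, 0], [[0, 0, 0], 0, 0]]'
```

```text
clock: 5.05
position: [0.6092, -0.2722, 0.0908]
ee_rot: [0.481, 3.103, -0.0]
force: [0.4, 0.6, -2.5]
width: 0.187
gripper_force: 25.0
```

To row units: 0.002 m is 0.04, 0.001 m is 0.02.

```bash
python3 nudge.py '[[[0, 0, 0.04], 0, 0], [[0, 0, 0.02], 0, 0], [[0, 0, 0], 0, 0]]';  python3 nudge.py '[[[0, 0, 0.02], 0, 0], [[0, 0, 0], 0, 0]]'
```

```text
clock: 5.35
position: [0.6089, -0.2724, 0.0874]
ee_rot: [0.482, 3.103, -0.0]
force: [0.2, 0.3, 0.8]
width: 0.19
gripper_force: 25.0
clock: 5.55
position: [0.6094, -0.2726, 0.0873]
ee_rot: [0.482, 3.102, -0.0]
force: [-2.5, 0.2, 8.8]
width: 0.192
gripper_force: 25.0
```

Touching the tray floor. Release, rise, and work out the go to saw C.

To row units: -0.04 m is -0.8, -0.03 m is -0.6.

```bash
python3 nudge.py '[[[0, 0, 0], 0, 0.35], [[0, 0, 0], 0, 0.45], [[0, 0, 0], 0, 0.45], [[0, 0, -0.6], 0, 0.45], [[0, 0, -0.8], 0, 0.45], [[0, 0, -0.6], 0, 0.45], [[0, 0, 0], 0, 0.45]]'; python3 -c "
from h import *
move([.4248,-.2182,.034]);move([.4511,-.2996,.034]);move([.356,-.3033,.034],0.172+np.pi/2)"
```

```text
clock: 6.25
position: [0.6108, -0.2736, 0.1905]
ee_rot: [0.481, 3.097, -0.003]
force: [0.3, -1.3, 0.2]
width: 0.445
gripper_force: 0.0
pos [ 0.6108 -0.2736  0.1905] shift [ 0.1952 -0.0036  0.1551] turn 0 j7 1.81 t 6.25
pos [ 0.6108 -0.2736  0.1905] shift [ 0.1454 -0.0732  0.1555] turn 0 j7 1.81 t 6.25
pos [ 0.6108 -0.2736  0.1905] shift [ 0.2349 -0.1055  0.1548] turn -0.48 j7 1.81 t 6.25
```

```bash
python3 nudge.py '[[[0, 0, 0], -0.12, 0.45], [[0, 0, 0], -0.12, 0.45], [[0, 0, 0], -0.12, 0.45], [[0, 0, 0], -0.12, 0.45], [[0, 0, 0], 0, 0.45]]' >/dev/null; python3 -c "
from h import *
d=cam('top','t2.png');
for z,p in ((.058,(700,440)),(.058,(694,336)),(.058,(606,362))): pass
move([.4248,-.2182,.034],0.172+np.pi/2)"
python3 - <<'E'
import cv2
cv2.imwrite("pics/t2c.png",cv2.resize(cv2.imread("pics/t2.png")[120:280,150:385],None,fx=3.4,fy=3.4,interpolation=cv2.INTER_CUBIC))
E
```

```text
pos [ 0.6082 -0.2721  0.185 ] shift [0.1716 0.0839 0.1512] turn -0.003 j7 2.23 t 6.8
```

View pics/t2c.png

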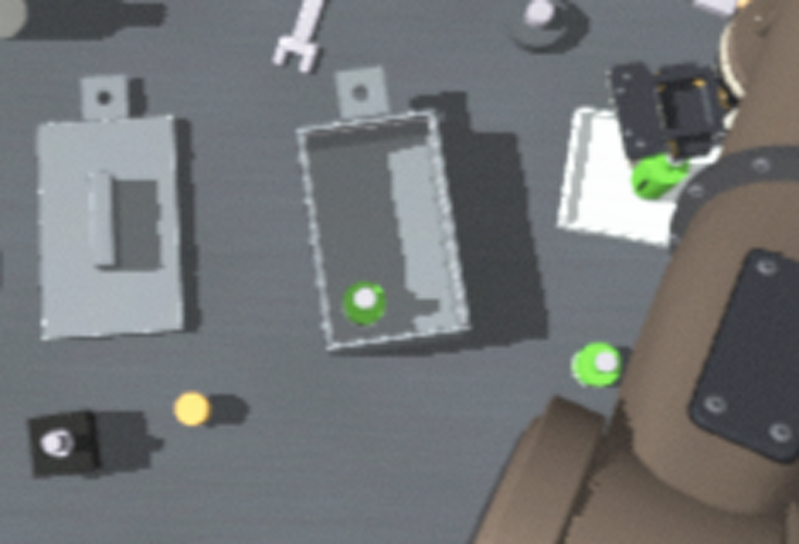

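Core stands in the tray at crop (655,178); saw C is where it was (605,362); lid unmoved. Now saw C.

```bash
python3 nudge.py '[[[0.686, 0.336, 0], 0, 0.45], [[0.686, 0.336, 0], 0, 0.45], [[0.686, 0.336, 0], 0, 0.45], [[0.686, 0.336, 0], 0, 0.45], [[0.686, 0.336, 0], 0, 0.45], [[0, 0, 0.8], 0, 0.45], [[0, 0, 0.8], 0, 0.45], [[0, 0, 0], 0, 0.45]]'; python3 -c "
from h import *
move([.4248,-.2182,.034])"
```

```text
clock: 7.6
position: [0.4221, -0.2173, 0.1024]
ee_rot: [0.264, -3.124, -0.005]
force: [0.6, -0.3, 0.7]
width: 0.45
gripper_force: 0.0
pos [ 0.4221 -0.2173  0.1024] shift [-0.0029 -0.0016  0.0683] turn 0 j7 2.26 t 7.6
```

```bash
python3 nudge.py '[[[-0.04, -0.02, 0.6], 0, 0.45], [[0, 0, 0.5], 0, 0.45], [[0, 0, 0.25], 0, 0.45], [[0, 0, 0], 0, 0], [[0, 0, 0], 0, 0], [[0, 0, 0], 0, 0], [[0, 0, 0], 0, 0], [[0, 0, 0], 0, 0]]'; python3 -c "
from h import *
move([.4248,-.2182,.034])";python3 nudge.py '[[[0, 0, -0.4], 0, 0], [[0, 0, -0.8], 0, 0], [[0, 0, -0.8], 0, 0], [[0, 0, -0.4], 0, 0], [[0, 0, 0], 0, 0]]'; python3 -c "
from h import *
move([.6149,.0041,.04])"
```

```text
clock: 8.4
position: [0.4281, -0.2194, 0.0391]
ee_rot: [-0.27, 3.128, -0.001]
force: [0.6, 0.8, 7.6]
width: 0.19
gripper_force: 24.9
pos [ 0.4281 -0.2194  0.0391] shift [0.003  0.0018 0.0051] turn 0 j7 2.31 t 8.4
clock: 8.9
position: [0.429, -0.2201, 0.1612]
ee_rot: [-0.269, 3.125, -0.003]
force: [0.8, 0.1, -1.1]
width: 0.187
gripper_force: 24.9
pos [ 0.429  -0.2201  0.1612] shift [-0.2209  0.1894  0.1219] turn 0 j7 2.23 t 8.9
```

To row units: -0.0316 m is -0.632, 0.0271 m is 0.542.

```bash
python3 nudge.py '[[[-0.632, 0.542, 0], 0, 0], [[-0.632, 0.542, 0], 0, 0], [[-0.632, 0.542, 0], 0, 0], [[-0.632, 0.542, 0], 0, 0], [[-0.632, 0.542, 0], 0, 0], [[-0.632, 0.542, 0], 0, 0], [[-0.632, 0.542, 0], 0, 0], [[0, 0, 0], 0, 0], [[0, 0, 0], 0, 0]]'; python3 -c "
from h import *
move([.6149,.0041,.045])"
```

```text
clock: 9.8
position: [0.6122, 0.0065, 0.1565]
ee_rot: [0.273, -3.127, 0.0]
force: [-0.3, -1.0, -2.0]
width: 0.189
gripper_force: 24.9
pos [0.6122 0.0065 0.1565] shift [-0.0025 -0.0029  0.1115] turn 0 j7 1.77 t 9.8
```

To row units: 0.04 m is 0.8, 0.035 m is 0.7.

```bash
python3 nudge.py '[[[-0.04, -0.04, 0.8], 0, 0], [[0, 0, 0.7], 0, 0], [[0, 0, 0.5], 0, 0], [[0, 0, 0.18], 0, 0], [[0, 0, 0], 0, 0], [[0, 0, 0], 0, 0]]'; python3 nudge.py '[[[0, 0, 0.04], 0, 0], [[0, 0, 0], 0, 0]]'; python3 nudge.py '[[[0, 0, 0.04], 0, 0], [[0, 0, 0], 0, 0]]'
```

```text
clock: 10.4
position: [0.6156, 0.0031, 0.0502]
ee_rot: [-0.269, 3.129, -0.0]
force: [-0.1, 0.0, -1.4]
width: 0.189
gripper_force: 24.9
clock: 10.6
position: [0.6157, 0.0038, 0.0483]
ee_rot: [-0.27, 3.128, 0.0]
force: [0.0, -0.1, -1.7]
width: 0.185
gripper_force: 24.9
clock: 10.8
position: [0.6151, 0.0039, 0.0454]
ee_rot: [-0.27, 3.13, 0.0]
force: [-0.3, 0.3, -2.1]
width: 0.191
gripper_force: 24.9
```

```bash
python3 nudge.py '[[[0, 0, 0.04], 0, 0], [[0, 0, 0], 0, 0]]' | grep -E "pos|^force";python3 nudge.py '[[[0, 0, 0.04], 0, 0], [[0, 0, 0], 0, 0]]'| grep -E "pos|^force"; python3 nudge.py '[[[0, 0, 0.04], 0, 0], [[0, 0, 0], 0, 0]]'| grep -E "pos|^force"
```

```text
position: [0.6156, 0.0045, 0.044]
force: [-1.1, 2.2, 6.3]
position: [0.6158, 0.0051, 0.0433]
force: [-6.4, 3.3, 20.7]
position: [0.6166, 0.0052, 0.0424]
force: [-7.8, 2.7, 28.7]
```

To row units: -0.04 m is -0.8, -0.03 m is -0.6.

```bash
python3 nudge.py '[[[0, 0, -0.08], 0, 0], [[0, 0, 0], 0, 0.3], [[0, 0, 0], 0, 0.32], [[0, 0, 0], 0, 0.32], [[0, 0, -0.6], 0, 0.32], [[0, 0, -0.8], 0, 0.32], [[0, 0, -0.8], 0, 0.32], [[0, 0, 0], 0, 0.45], [[0, 0, 0], 0, 0.45]]'; python3 -c "
from h import *
cam('top','t3.png');cam('scene','s3.png')
move([.4511,-.2996,.036])
a=cv2.imread('pics/s3.png')[110:285,100:330]; b=cv2.imread('pics/t3.png')[120:280,220:385]
c=np.hstack([cv2.resize(a,(460,350)),cv2.resize(b,(340,330*350//330))]);cv2.imwrite('pics/c3.png',c)"
```

```text
clock: 12.3
position: [0.6155, 0.0038, 0.1538]
ee_rot: [-0.27, 3.128, 0.0]
force: [0.2, 0.6, -1.2]
width: 0.429
gripper_force: 0.0
pos [0.6142 0.0038 0.1519] shift [ 0.2124 -0.271   0.1163] turn 0 j7 1.78 t 12.4
```

View pics/c3.png

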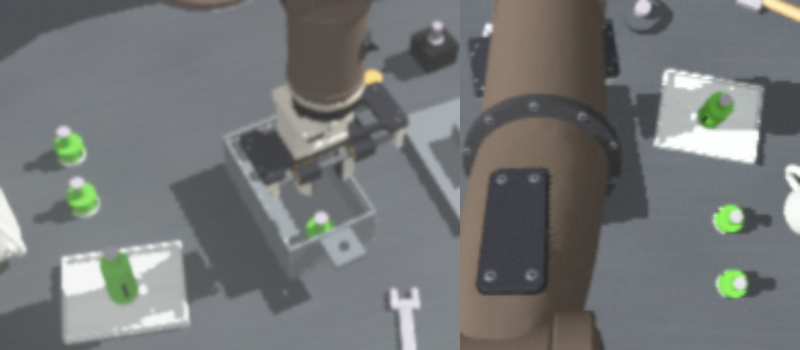

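Saws A and B are unmoved (scene px (131.5,176), (138.5,201.5)), saw C stands in the crate near the lug, and the core stands in the tray. Now B.

To row units: -0.0339 m is -0.678, 0.03 m is 0.6.

```bash
python3 nudge.py '[[[0.53, -0.678, 0], 0, 0.45], [[0.53, -0.678, 0], 0, 0.45], [[0.53, -0.678, 0], 0, 0.45], [[0.53, -0.678, 0], 0, 0.45], [[0.53, -0.678, 0], 0, 0.45], [[0.53, -0.678, 0], 0, 0.45], [[0.53, -0.678, 0], 0, 0.45], [[0.53, -0.678, 0], 0, 0.45], [[0, 0, 0.6], 0, 0.45], [[0, 0, 0], 0, 0.45]]'|grep force; python3 nudge.py '[[[0, 0, 0], 0, 0.45]]' >/dev/null; python3 -c "
from h import *
move([.4511,-.2996,.037])"
```

```text
force: [-0.8, 1.2, -0.7]
gripper_force: 0.0
pos [ 0.4521 -0.2984  0.1221] shift [ 0.001  -0.0012  0.0851] turn 0 j7 2.39 t 13.5
```

To row units: 0.03 m is 0.6, 0.025 m is 0.5.

```bash
python3 nudge.py '[[[0.02, -0.02, 0.6], 0, 0.45], [[0, 0, 0.6], 0, 0.45], [[0, 0, 0.5], 0, 0.45], [[0, 0, 0], 0, 0], [[0, 0, 0], 0, 0], [[0, 0, 0], 0, 0], [[0, 0, 0], 0, 0], [[0, 0, 0], 0, 0]]'|grep -v rot; python3 nudge.py '[[[0, 0, -0.4], 0, 0], [[0, 0, -0.8], 0, 0], [[0, 0, -0.8], 0, 0], [[0, 0, -0.4], 0, 0], [[0, 0, 0], 0, 0]]'; python3 -c "
from h import *
move([.5656,-.0044,.045])"
```

```text
clock: 14.3
position: [0.4528, -0.301, 0.0395]
force: [0.4, 2.1, 6.1]
width: 0.19
gripper_force: 24.9
clock: 14.8
position: [0.4534, -0.302, 0.1617]
ee_rot: [-0.269, 3.125, -0.005]
force: [1.0, 0.3, -1.6]
width: 0.183
gripper_force: 24.9
pos [ 0.4534 -0.302   0.1617] shift [-0.1608  0.2745  0.1165] turn 0 j7 2.38 t 14.8
```

```bash
python3 nudge.py '[[[-0.46, 0.784, 0], 0, 0], [[-0.46, 0.784, 0], 0, 0], [[-0.46, 0.784, 0], 0, 0], [[-0.46, 0.784, 0], 0, 0], [[-0.46, 0.784, 0], 0, 0], [[-0.46, 0.784, 0], 0, 0], [[-0.46, 0.784, 0], 0, 0], [[0, 0, 0], 0, 0], [[0, 0, 0], 0, 0]]'; python3 -c "
from h import *
move([.5656,-.0044,.046])"
```

```text
clock: 15.7
position: [0.5629, -0.0016, 0.157]
ee_rot: [0.275, -3.128, -0.0]
force: [-1.0, -1.1, -1.8]
width: 0.187
gripper_force: 24.9
pos [ 0.5629 -0.0016  0.157 ] shift [-0.0024 -0.0032  0.111 ] turn 0 j7 1.77 t 15.7
```

To row units: 0.04 m is 0.8, 0.035 m is 0.7.

```bash
python3 nudge.py '[[[-0.04, -0.04, 0.8], 0, 0], [[0, 0, 0.7], 0, 0], [[0, 0, 0.5], 0, 0], [[0, 0, 0.2], 0, 0], [[0, 0, 0.06], 0, 0], [[0, 0, 0], 0, 0], [[0, 0, 0], 0, 0]]'|grep -E "pos|^force"; python3 nudge.py '[[[0, 0, 0.04], 0, 0], [[0, 0, 0], 0, 0]]'|grep -E "pos|^force"
```

```text
position: [0.5666, -0.0051, 0.0463]
force: [0.7, 0.5, -1.8]
position: [0.5668, -0.0044, 0.0443]
force: [-1.0, -0.0, 4.6]
```

```bash
python3 nudge.py '[[[0, 0, 0], 0, 0.3], [[0, 0, 0], 0, 0.32], [[0, 0, 0], 0, 0.32], [[0, 0, -0.6], 0, 0.32], [[0, 0, -0.8], 0, 0.32], [[0, 0, -0.8], 0, 0.32], [[0, 0, 0], 0, 0.45], [[0, 0, 0], 0, 0.45]]'; python3 -c "
from h import *
d=cam('scene','s4.png')
move([.356,-.3033,.037])
print(proj(d,[.356,-.3033,.0605]))
cv2.imwrite('pics/c4.png',cv2.resize(d['image'][110:285,100:385],None,fx=2.8,fy=2.8))"
```

```text
clock: 17.4
position: [0.5663, -0.0045, 0.154]
ee_rot: [-0.27, 3.128, 0.0]
force: [-0.4, 0.5, -0.2]
width: 0.43
gripper_force: 0.0
pos [ 0.5654 -0.0044  0.1528] shift [ 0.2575 -0.2586  0.1159] turn 0 j7 1.77 t 17.45
[131.33375836 175.19926469]
```

View pics/c4.png

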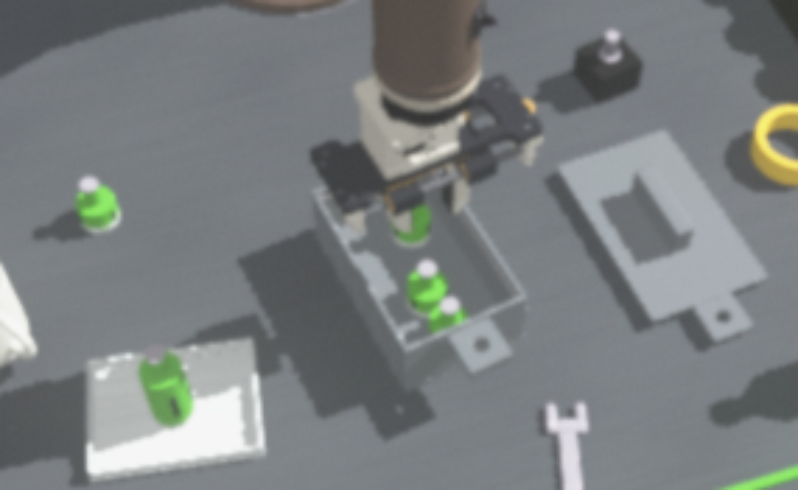

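Saw A (131.4,175.4) and the lid are unmoved; two saws stand in the crate. Now A.

To row units: -0.0287 m is -0.574, 0.0286 m is 0.572.

```bash
python3 nudge.py '[[[0.572, -0.574, 0], 0, 0.45], [[0.572, -0.574, 0], 0, 0.45], [[0.572, -0.574, 0], 0, 0.45], [[0.572, -0.574, 0], 0, 0.45], [[0.572, -0.574, 0], 0, 0.45], [[0.572, -0.574, 0], 0, 0.45], [[0.572, -0.574, 0], 0, 0.45], [[0.572, -0.574, 0], 0, 0.45], [[0.572, -0.574, 0], 0, 0.45], [[0, 0, 0], 0, 0.45]]'|grep force; python3 nudge.py '[[[0, 0, 0.6], 0, 0.45], [[0, 0, 0], 0, 0.45], [[0, 0, 0], 0, 0.45]]' >/dev/null; python3 -c "
from h import *
move([.356,-.3033,.037])"
```

```text
force: [0.1, -0.2, 0.5]
gripper_force: 0.0
pos [ 0.3557 -0.3021  0.1224] shift [-0.0003 -0.0014  0.0854] turn 0 j7 2.5 t 18.75
```

To row units: 0.03 m is 0.6, 0.025 m is 0.5.

```bash
python3 nudge.py '[[[0, -0.02, 0.6], 0, 0.45], [[0, 0, 0.6], 0, 0.45], [[0, 0, 0.5], 0, 0.45], [[0, 0, 0], 0, 0], [[0, 0, 0], 0, 0], [[0, 0, 0], 0, 0], [[0, 0, 0], 0, 0], [[0, 0, 0], 0, 0]]'|grep -v rot; python3 nudge.py '[[[0, 0, -0.4], 0, 0], [[0, 0, -0.8], 0, 0], [[0, 0, -0.8], 0, 0], [[0, 0, -0.4], 0, 0], [[0, 0, 0], 0, 0]]'; python3 -c "
from h import *
move([.519,-.0278,.045])"
```

```text
clock: 19.55
position: [0.3574, -0.3044, 0.0393]
force: [0.0, 2.0, 7.5]
width: 0.186
gripper_force: 24.9
clock: 20.05
position: [0.3581, -0.3053, 0.1613]
ee_rot: [-0.27, 3.125, -0.005]
force: [0.2, -0.1, -1.4]
width: 0.186
gripper_force: 24.9
pos [ 0.3581 -0.3053  0.1613] shift [-0.2054  0.2463  0.1164] turn 0 j7 2.48 t 20.05
```

To row units: 0.0308 m is 0.616, -0.0257 m is -0.514.

```bash
python3 nudge.py '[[[-0.514, 0.616, 0], 0, 0], [[-0.514, 0.616, 0], 0, 0], [[-0.514, 0.616, 0], 0, 0], [[-0.514, 0.616, 0], 0, 0], [[-0.514, 0.616, 0], 0, 0], [[-0.514, 0.616, 0], 0, 0], [[-0.514, 0.616, 0], 0, 0], [[-0.514, 0.616, 0], 0, 0], [[0, 0, 0], 0, 0], [[0, 0, 0], 0, 0]]'; python3 -c "
from h import *
move([.519,-.0278,.046])"
```

```text
clock: 21.05
position: [0.5164, -0.0253, 0.1571]
ee_rot: [0.274, -3.128, 0.0]
force: [-0.5, -1.1, -1.7]
width: 0.186
gripper_force: 24.9
pos [ 0.5164 -0.0253  0.1571] shift [-0.0023 -0.0029  0.1111] turn 0 j7 1.8 t 21.05
```

```bash
python3 nudge.py '[[[-0.04, -0.04, 0.8], 0, 0], [[0, 0, 0.7], 0, 0], [[0, 0, 0.5], 0, 0], [[0, 0, 0.2], 0, 0], [[0, 0, 0.06], 0, 0], [[0, 0, 0], 0, 0], [[0, 0, 0], 0, 0]]'|grep -E "pos|^force"; python3 nudge.py '[[[0, 0, 0.04], 0, 0], [[0, 0, 0], 0, 0]]'|grep -E "pos|^force"
```

```text
position: [0.52, -0.0282, 0.0463]
force: [0.1, 0.6, -1.4]
position: [0.5204, -0.0277, 0.0443]
force: [-0.1, 0.0, 4.5]
```

Last saw is on the crate floor; releasing and rising, while fitting crate and lid poses from my clicked points (both views, known model).

```bash
python3 nudge.py '[[[0, 0, 0], 0, 0.3], [[0, 0, 0], 0, 0.32], [[0, 0, 0], 0, 0.32], [[0, 0, -0.6], 0, 0.32], [[0, 0, -0.8], 0, 0.32], [[0, 0, -0.8], 0, 0.32], [[0, 0, 0], 0, 0.6], [[0, 0, 0], 0, 0.6]]' | grep pos
cat > fit.py <<'E'
from h import *
from scipy.optimize import least_squares
def fit(model,views,x0):
    # views: list of (cam, Nx2 pixels); unknown x,y,yaw ; model Nx3 (z world)
    def res(q):
        c,s=np.cos(q[2]),np.sin(q[2]); X=[(q[0]+c*m[0]-s*m[1],q[1]+s*m[0]+c*m[1],m[2]) for m in model]
        return np.concatenate([np.array([proj(d,np.array(x)) for x in X])-p for d,p in views]).ravel()
    r=least_squares(res,x0,loss="soft_l1"); return r.x,r.fun.reshape(-1,2)
E
python3 - <<'E'
from fit import *
ds,dt=cam("scene","s5.png"),cam("top","t5.png")
S=lambda u:(np.array(u)+.5)/2.9-.5+[115,110]
T=lambda u:(np.array(u)+.5)/3.4-.5+[150,120]
def m(a,b,z,h): M=[(-a,-b,z),(-a,b,z),(a,b,z),(a,-b,z)]; return M+([(h,0,z)] if h else [])
for n,M,s,t,x0 in (("crate",m(.1025,.0625,.078,.13),[(283,200),(400,153),(499,305),(378,360),(456,356)],[(468,328),(330,348),(298,130),(436,112),(360,93)],(.54,-.01,.17)),
 ("lid",m(.107,.067,.015,.13),[(535,175),(645,137),(750,288),(633,332),(706,327)],[(184,328),(43,338),(38,125),(174,115),(104,98)],(.55,.25,.1))):
    for v in ([(ds,S(s)),(dt,T(t))],[(ds,S(s))],[(dt,T(t))]):
        q,f=fit(M,v,x0); print(n,np.round(q,4),"rms px",round(float(np.sqrt((f**2).mean())),2))
print(proj(ds,np.array([.609,-.272,.003])),proj(ds,np.array([.609,-.272,.111])))
cv2.imwrite('pics/c5.png',np.hstack([cv2.resize(ds['image'][110:285,110:385],None,fx=1.6,fy=1.6),cv2.resize(dt['image'][120:260,150:370],(346,280))]))
E
```

```text
position: [0.5198, -0.0277, 0.1541]
crate [ 0.5409 -0.0082  0.171 ] rms px 0.47
crate [ 0.5408 -0.0076  0.1681] rms px 0.41
crate [ 0.541 -0.009  0.172] rms px 0.45
lid [0.5488 0.2544 0.0965] rms px 0.51
lid [0.549  0.2546 0.095 ] rms px 0.64
lid [0.5485 0.2543 0.0978] rms px 0.31
[162.29835023 256.64001513] [155.30422837 236.13829063]
```

View pics/c5.png

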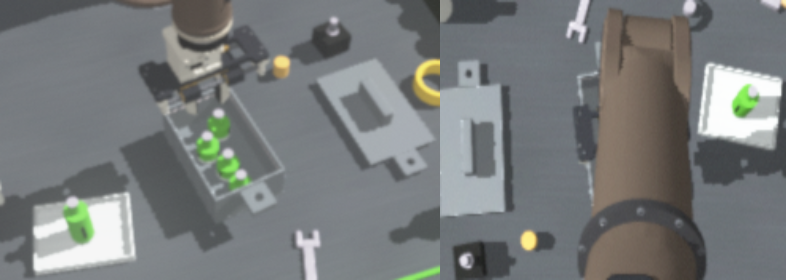

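The lid has been knocked: its hole is now at scene px about (364,211), previously (358,223). All four saws are in the crate and the core is upright. I'll re-measure the lid from an enlarged view.

Run:
```python
import cv2,numpy as np
s=cv2.imread("pics/s5.png")[115:240,300:385];t=cv2.imread("pics/t5.png")[140:265,145:230]
f=lambda i:cv2.resize(i,None,fx=4.6,fy=4.6,interpolation=cv2.INTER_CUBIC)
s,t=f(s),f(t);print(s.shape,t.shape);cv2.imwrite("pics/c6.png",np.hstack([s,t]))
```

```text
(575, 391, 3) (575, 391, 3)
```

View pics/c6.png

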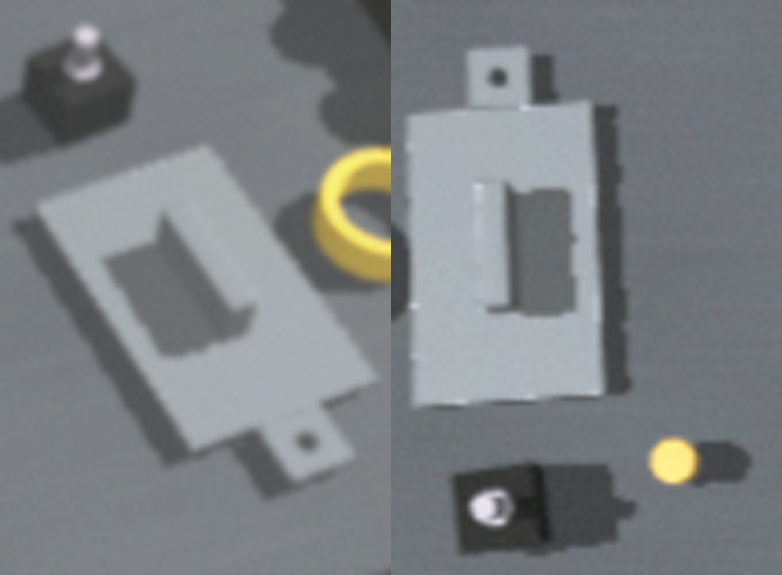

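Run:
```python
from fit import *
ds,dt=cam("scene"),cam("top")
S=lambda u:(np.array(u)+.5)/4.6-.5+[300,115]
T=lambda u:(np.array(u)+.5)/4.6-.5+[145,140]
a,b,z=.107,.067,.015
M=[(-a,-b,z),(-a,b,z),(a,b,z),(a,-b,z),(.13,0,z)]
s=S([(38,207),(207,146),(376,378),(195,450),(307,441)]);t=T([(214,396),(23,406),(16,115),(200,101),(106,77)])
for v in ([(ds,s),(dt,t)],[(ds,s)],[(dt,t)]):
    q,f=fit(M,v,(.55,.25,.05)); print(np.round(q,4),round(float(np.sqrt((f**2).mean())),2))
for i in range(5): x,e=tri(ds,s[i],dt,t[i]);print(np.round(x,4),round(e,4))
print("knob",[np.round(x,4) for x in tri(ds,S((87,35)),dt,T((93,508)))])
P=atz(ds,S((87,35)),.074);Q=atz(dt,T((93,508)),.074);print("at z .074:",P.round(4),Q.round(4),"collar scene:",atz(ds,S((83,68)),.045).round(4))
print([np.round(x,4) for x in tri(ds,S((70,110)),dt,T((67,470)))])
move([.5488,.2544,.1])
```

```text
[0.5188 0.2943 0.1005] 0.39
[0.519  0.2944 0.1008] 0.51
[0.5186 0.2943 0.1002] 0.22
[0.4188 0.2191 0.0107] 0.002
[0.4071 0.3499 0.0151] 0.0004
[0.6174 0.3705 0.0151] 0.0007
[0.6321 0.2389 0.0147] 0.0004
[0.6476 0.3075 0.0157] 0.0003
knob [array([0.3371, 0.2823, 0.075 ]), np.float64(0.0003)]
at z .074: [0.3362 0.2831 0.074 ] [0.337  0.2822 0.074 ] collar scene: [0.339  0.2826 0.045 ]
[array([0.358 , 0.2908, 0.0273]), np.float64(0.0222)]
pos [ 0.5184 -0.0278  0.152 ] shift [-0.0784  0.2728  0.0519] turn 0 j7 1.8 t 22.95
```

Lid re-measured: (0.5188, 0.2943), yaw 0.1005, and heights check at 15. Move above it.

```bash
python3 -c "
from h import *
d,t=move([.5188,.2943,.11],.1005+np.pi/2);print(d/7)"
```

```text
pos [ 0.5184 -0.0278  0.152 ] shift [-0.0557  0.3172  0.042 ] turn 0.072 j7 1.8 t 22.95
[-0.00795392  0.04531771  0.00599425]
```

To row units: 0.0453 m is 0.906, 0.03 m is 0.6.

```bash
python3 nudge.py '[[[-0.16, 0.906, 0], 0, 0.6], [[-0.16, 0.906, 0], 0, 0.6], [[-0.16, 0.906, 0], 0, 0.6], [[-0.16, 0.906, 0], 0, 0.6], [[-0.16, 0.906, 0], 0, 0.6], [[-0.16, 0.906, 0], 0, 0.6], [[-0.16, 0.906, 0], 0, 0.6], [[0, 0, 0.6], 0.072, 0.6], [[0, 0, 0], 0, 0.6], [[0, 0, 0], 0, 0.6]]' >/dev/null; python3 -c "
from h import *
d=cam('top','t6.png');cam('scene','s6.png');d,t=move([.5188,.2943,.021],.1005+np.pi/2)"
```

```text
pos [0.5208 0.2927 0.1239] shift [0.0019 0.0018 0.1029] turn -0.001 j7 1.17 t 24.05
```

To row units: 0.04 m is 0.8, 0.03 m is 0.6.

```bash
python3 nudge.py '[[[0.02, 0.02, 0.8], 0, 0.6], [[0, 0, 0.6], 0, 0.6], [[0, 0, 0.4], 0, 0.6], [[0, 0, 0.2], 0, 0.6], [[0, 0, 0], 0, 0.6], [[0, 0, 0], 0, 0.6]]' |grep -E "pos|^force"; python3 -c "
from h import *
d,t=move([.5188,.2943,.021],.1005+np.pi/2)"
```

```text
position: [0.52, 0.2951, 0.0245]
force: [-0.5, 0.0, -0.2]
pos [0.52   0.2951 0.0245] shift [ 0.0013 -0.0006  0.0035] turn -0.001 j7 1.19 t 24.65
```

Units first: shifts go in shares of 50 mm. So 0.002 m is 0.04, 0.001 m is 0.02.

```bash
python3 nudge.py '[[[0.02, 0, 0.04], 0, 0.6], [[0, 0, 0], 0, 0], [[0, 0, 0], 0, 0], [[0, 0, 0], 0, 0], [[0, 0, 0], 0, 0], [[0, 0, 0], 0, 0], [[0, 0, 0], 0, 0], [[0, 0, 0], 0, 0]]' 50 ; python3 -c "
from h import *
move([.5188,.2943,.021],.1005+np.pi/2)"; python3 nudge.py '[[[0, 0, -0.4], 0, 0], [[0, 0, -0.6], 0, 0], [[0, 0, -0.8], 0, 0], [[0, 0, -0.8], 0, 0], [[0, 0, 0], 0, 0], [[0, 0, 0], 0, 0]]';  python3 -c "
from h import *
move([.5188,.2943,.16],.1005+np.pi/2)"
```

```text
clock: 25.45
position: [0.5181, 0.2951, 0.0213]
ee_rot: [-0.157, 3.138, 0.0]
force: [-0.5, 0.3, 1.8]
width: 0.239
gripper_force: 50.0
pos [0.5181 0.2951 0.0213] shift [-0.0006 -0.0009  0.0003] turn -0.0 j7 1.19 t 25.45
clock: 26.05
position: [0.5181, 0.2951, 0.1515]
ee_rot: [-0.157, 3.137, 0.001]
force: [-0.3, 0.1, -4.7]
width: 0.237
gripper_force: 50.0
pos [0.5181 0.2951 0.1515] shift [-0.0006 -0.0008 -0.0085] turn -0.0 j7 1.16 t 26.05
```

```bash
python3 -c "
from h import *
d,t=move([.5403,-.0085,.13],.171+np.pi/2);print(d/8)"
```

```text
pos [0.5181 0.2951 0.1515] shift [ 0.0083 -0.3043  0.0213] turn -0.071 j7 1.16 t 26.05
[ 0.00103128 -0.03803375  0.00266616]
```

To row units: -0.038 m is -0.76, 0.001 m is 0.02.

```bash
python3 nudge.py '[[[0.02, -0.76, 0], 0, 0], [[0.02, -0.76, 0], 0, 0], [[0.02, -0.76, 0], 0, 0], [[0.02, -0.76, 0], 0, 0], [[0.02, -0.76, 0], 0, 0], [[0.02, -0.76, 0], 0, 0], [[0.02, -0.76, 0], 0, 0], [[0.02, -0.76, 0], -0.071, 0], [[0, 0, 0], 0, 0], [[0, 0, 0], 0, 0]]'; python3 -c "
from h import *
move([.5403,-.0085,.115],.171+np.pi/2)"
```

```text
clock: 27.05
position: [0.5391, -0.0095, 0.1495]
ee_rot: [0.263, -3.127, 0.0]
force: [-0.4, 2.0, -3.5]
width: 0.236
gripper_force: 50.0
pos [ 0.5391 -0.0095  0.1495] shift [-0.0014  0.0008  0.0345] turn -0.003 j7 1.77 t 27.05
```

To row units: 0.02 m is 0.4, 0.015 m is 0.3.

```bash
python3 nudge.py '[[[-0.028, 0.02, 0.4], -0.003, 0], [[0, 0, 0.3], 0, 0], [[0, 0, 0.1], 0, 0], [[0, 0, 0], 0, 0], [[0, 0, 0], 0, 0]]'
python3 - <<'E'
from h import *
move([.5403,-.0085,.0903],.171+np.pi/2)
ds,dt=cam("scene","s7.png"),cam("top","t7.png")
f=lambda i:cv2.resize(i,None,fx=4,fy=4,interpolation=cv2.INTER_CUBIC)
cv2.imwrite("pics/c7.png",np.hstack([f(ds["image"][155:260,200:300]),f(dt["image"][130:235,220:300])]))
E
```

```text
clock: 27.55
position: [0.5417, -0.0064, 0.1113]
ee_rot: [0.274, -3.129, -0.0]
force: [0.5, 0.3, -3.6]
width: 0.238
gripper_force: 50.0
pos [ 0.5417 -0.0064  0.1113] shift [ 0.0018 -0.0018  0.021 ] turn 0.004 j7 1.78 t 27.55
```

View pics/c7.png

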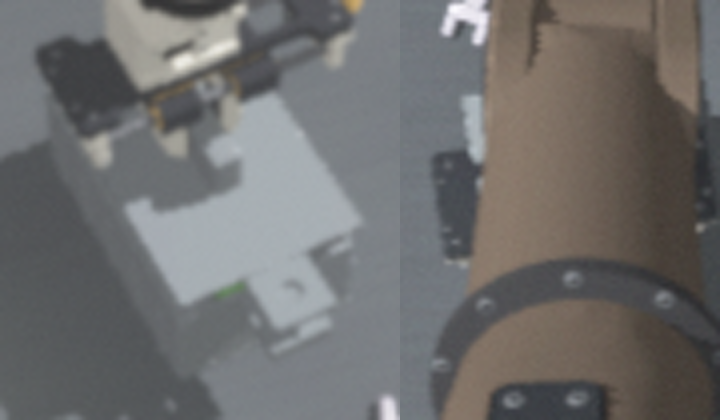

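Only the scene view helps here: lid hole at crop (293,288), front corners at (362,218) and (185,303).

Run:
```python
from h import *
ds=cam("scene"); o=arm.observe(); print(o["position"].round(4) if hasattr(o["position"],'round') else o["position"])
z=o["position"][2]-.0213+.009+.006
S=lambda u:(np.array(u)+.5)/4-.5+[200,155]
c,s=np.cos(.171),np.sin(.171)
for p,m in (((293,288),(.13,0)),((362,218),(.107,.067)),((185,303),(.107,-.067))):
    x=atz(ds,S(p),z); d=x[:2]-[.5408,-.0080]; print(x.round(4),"crate frame",np.round([c*d[0]+s*d[1]-m[0],-s*d[0]+c*d[1]-m[1]],4))
move([.5403,-.0085,.0903],.171+np.pi/2)
```

```text
[ 0.5422 -0.0068  0.1119]
[0.6687 0.0167 0.1056] crate frame [0.0003 0.0025]
[0.6321 0.0769 0.1056] crate frame [-0.0026  0.0011]
[ 0.6585 -0.0517  0.1056] crate frame [0.0015 0.0039]
pos [ 0.5422 -0.0068  0.1119] shift [ 0.0021 -0.0013  0.0216] turn 0.003 j7 1.78 t 27.7
```

To row units: -0.0018 m is -0.036, 0.0013 m is 0.026.

```bash
python3 nudge.py '[[[0.026, -0.036, 0.1], 0.003, 0], [[0, 0, 0.08], 0, 0], [[0, 0, 0], 0, 0], [[0, 0, 0], 0, 0]]'|grep -E "pos|^force"; python3 nudge.py '[[[0, 0, 0.08], 0, 0], [[0, 0, 0], 0, 0]]'|grep -E "pos|^force"; python3 nudge.py '[[[0, 0, 0.08], 0, 0], [[0, 0, 0], 0, 0]]'|grep -E "pos|^force"
```

```text
position: [0.5406, -0.0091, 0.1021]
force: [0.4, -0.7, -2.3]
position: [0.5405, -0.009, 0.0978]
force: [-0.5, -1.2, -3.2]
position: [0.5404, -0.009, 0.0937]
force: [-0.3, 0.7, -2.8]
```

To row units: 0.002 m is 0.04.

```bash
python3 nudge.py '[[[0, 0, 0.04], 0, 0], [[0, 0, 0], 0, 0]]'|grep -E "pos|^force"; python3 -c "
from h import *
move([.5403,-.0085,.0903],.171+np.pi/2)"
```

```text
position: [0.5406, -0.009, 0.092]
force: [0.1, -0.6, -2.2]
pos [ 0.5406 -0.009   0.092 ] shift [0.0002 0.0006 0.0017] turn 0.0 j7 1.79 t 28.7
```

Going in freely, no side force. Press to the rim.

```bash
python3 nudge.py '[[[0, 0, 0.04], 0, 0], [[0, 0, 0], 0, 0]]'|grep -E "pos|^force"; python3 nudge.py '[[[0, 0, 0.02], 0, 0], [[0, 0, 0], 0, 0]]'|grep -E "pos|^force"
```

```text
position: [0.5409, -0.009, 0.0907]
force: [-2.3, 0.5, 3.8]
position: [0.5409, -0.009, 0.0907]
force: [-5.6, 0.5, 17.2]
```

```bash
python3 nudge.py '[[[0, 0, -0.02], 0, 0], [[0, 0, 0], 0, 0.35], [[0, 0, 0], 0, 0.45], [[0, 0, 0], 0, 0.45], [[0, 0, 0], 0, 0.45], [[0, 0, -0.6], 0, 0.45], [[0, 0, -0.8], 0, 0.45], [[0, 0, 0], 0, 0.45], [[0, 0, 0], 0, 0.45]]' 25|grep -E "pos|^force"; python3 -c "
from h import *
cam('scene','s8.png')
d,t=move([.3375,.2825,.12]);print(d/8)"
```

```text
position: [0.5414, -0.0089, 0.161]
force: [0.0, 0.1, -0.0]
pos [ 0.5405 -0.0089  0.1599] shift [0.1504 0.3218 0.04  ] turn 0 j7 1.77 t 30.05
[0.01879461 0.04022007 0.00499935]
```

```bash
python3 nudge.py '[[[0.376, 0.804, 0], 0, 0.45], [[0.376, 0.804, 0], 0, 0.45], [[0.376, 0.804, 0], 0, 0.45], [[0.376, 0.804, 0], 0, 0.45], [[0.376, 0.804, 0], 0, 0.45], [[0.376, 0.804, 0], 0, 0.45], [[0.376, 0.804, 0], 0, 0.45], [[0.376, 0.804, 0], 0, 0.45], [[0, 0, 0], 0, 0.45], [[0, 0, 0], 0, 0.45]]'|grep -E "pos|^force"
python3 - <<'E'
from h import *
move([.3375,.2825,.049])
ds,dt=cam("scene","s9.png"),cam("top","t9.png")
f=lambda i,k:cv2.resize(i,None,fx=k,fy=k,interpolation=cv2.INTER_CUBIC)
cv2.imwrite("pics/c9.png",np.hstack([f(ds["image"][110:250,205:345],4)[:,:],f(dt["image"][130:240,230:290],4)[:440].copy().repeat(1,0) if 0 else f(dt["image"][120:260,225:285],4)]))
E
```

```text
position: [0.3366, 0.2825, 0.1592]
force: [0.6, -1.2, 0.4]
pos [0.3366 0.2825 0.1592] shift [-0.0011  0.      0.1102] turn 0 j7 0.95 t 31.05
```

View pics/c9.png

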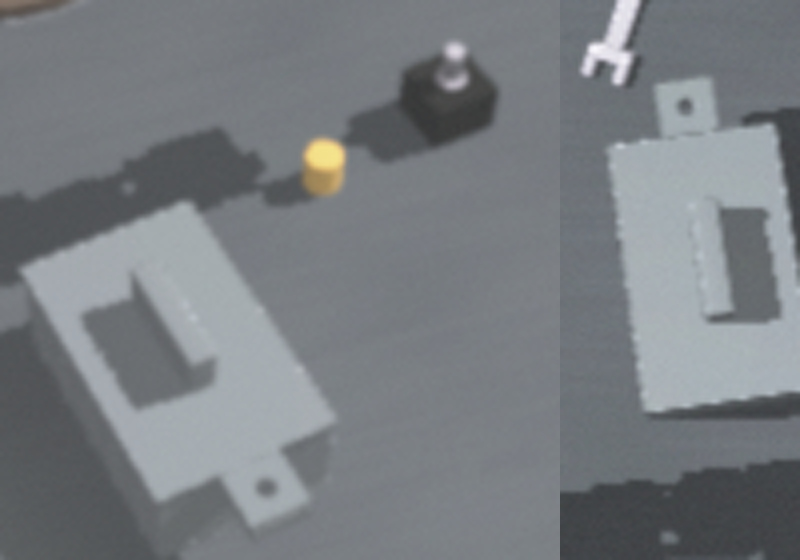

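Lid sits level on the crate, tab over lug; lid hole at scene crop (266,487), top crop (125,106); pin still in the foam. Compute the hole and pick the pin.

```bash
python3 - <<'E'
from h import *
ds,dt=cam("scene"),cam("top")
S=lambda u:(np.array(u)+.5)/4-.5+[205,110]
T=lambda u:(np.array(u)+.5)/4-.5+[225,120]
a,b=S((266,487)),T((125,106))
print(tri(ds,a,dt,b),atz(ds,a,.084),atz(dt,b,.084)); print("TCP proj",proj(ds,np.array([.3366,.2825,.1592])))
print("expected hole",np.array([.5409,-.0084])+.13*np.array([np.cos(.171),np.sin(.171)]))
E
python3 nudge.py '[[[-0.02, 0, 0.8], 0, 0.45], [[0, 0, 0.6], 0, 0.45], [[0, 0, 0.4], 0, 0.45], [[0, 0, 0.3], 0, 0.45], [[0, 0, 0.06], 0, 0.45], [[0, 0, 0], 0, 0.45]]'|grep -E "pos|^force"; python3 -c "
from h import *
move([.3375,.2825,.049])"
```

```text
(array([0.66951386, 0.01306329, 0.08543515]), np.float64(0.0006564122101480174)) [0.66857385 0.01274258 0.084     ] [0.6701503  0.01368776 0.084     ]
TCP proj [321.69700325 101.87236371]
expected hole [0.66900396 0.01372182]
position: [0.339, 0.2816, 0.052]
force: [-0.8, -0.1, 0.9]
pos [0.339  0.2816 0.052 ] shift [0.0014 0.0011 0.003 ] turn 0 j7 0.96 t 31.85
```

To row units: 0.003 m is 0.06, 0.0012 m is 0.024.

```bash
python3 nudge.py '[[[0.024, 0.02, 0.06], 0, 0.45], [[0, 0, 0], 0, 0], [[0, 0, 0], 0, 0], [[0, 0, 0], 0, 0], [[0, 0, 0], 0, 0], [[0, 0, 0], 0, 0], [[0, 0, 0], 0, 0]]' 30 ; python3 nudge.py '[[[0, 0, -0.4], 0, 0], [[0, 0, -0.8], 0, 0], [[0, 0, -0.8], 0, 0], [[0, 0, -0.4], 0, 0], [[0, 0, 0], 0, 0], [[0, 0, 0], 0, 0]]';  python3 -c "
from h import *
d,t=move([.6692,.0134,.17]);print(d/10)"
```

```text
clock: 32.55
position: [0.3375, 0.2834, 0.0495]
ee_rot: [-0.268, 3.13, 0.001]
force: [0.2, -0.5, 4.4]
width: 0.164
gripper_force: 30.0
clock: 33.15
position: [0.3372, 0.2831, 0.169]
ee_rot: [-0.268, 3.13, 0.0]
force: [0.6, -0.2, -0.9]
width: 0.166
gripper_force: 30.0
pos [0.3372 0.2831 0.169 ] shift [-0.2812 -0.3223 -0.0011] turn 0 j7 0.94 t 33.15
[-0.02811925 -0.03222905 -0.00010639]
```

To row units: -0.0322 m is -0.644, -0.0281 m is -0.562.

```bash
python3 nudge.py '[[[-0.562, -0.644, 0], 0, 0], [[-0.562, -0.644, 0], 0, 0], [[-0.562, -0.644, 0], 0, 0], [[-0.562, -0.644, 0], 0, 0], [[-0.562, -0.644, 0], 0, 0], [[-0.562, -0.644, 0], 0, 0], [[-0.562, -0.644, 0], 0, 0], [[-0.562, -0.644, 0], 0, 0], [[-0.562, -0.644, 0], 0, 0], [[-0.562, -0.644, 0], 0, 0]]'>/dev/null; python3 nudge.py '[[[0, 0, 0], 0, 0], [[0, 0, 0], 0, 0], [[0, 0, 0.4], 0, 0], [[0, 0, 0.2], 0, 0], [[0, 0, 0], 0, 0], [[0, 0, 0], 0, 0]]';  python3 -c "
from h import *
move([.6692,.0134,.0915])"
```

```text
clock: 34.75
position: [0.6686, 0.0145, 0.139]
ee_rot: [0.27, -3.129, -0.0]
force: [0.8, 0.8, -0.7]
width: 0.168
gripper_force: 30.0
pos [0.6686 0.0145 0.139 ] shift [-0.0005 -0.0012  0.0475] turn 0 j7 1.76 t 34.75
```

To row units: 0.01 m is 0.2, -0.0008 m is -0.016.

```bash
python3 nudge.py '[[[-0.006, -0.016, 0.2], 0, 0], [[0, 0, 0], 0, 0], [[0, 0, 0], 0, 0]]'|grep -E "pos|^force"; python3 nudge.py '[[[0, 0, 0.12], 0, 0], [[0, 0, 0], 0, 0]]'|grep -E "pos|^force";python3 nudge.py '[[[0, 0, 0.12], 0, 0], [[0, 0, 0], 0, 0]]'|grep -E "pos|^force"
```

```text
position: [0.6694, 0.013, 0.1292]
force: [-0.7, 0.4, -0.3]
position: [0.6691, 0.013, 0.1225]
force: [-0.5, 0.8, -1.0]
position: [0.6691, 0.013, 0.1163]
force: [-0.5, -1.2, -1.6]
```

Tip is below the tab top without contact; continue.

```bash
python3 nudge.py '[[[0, 0, 0.16], 0, 0], [[0, 0, 0.14], 0, 0], [[0, 0, 0], 0, 0], [[0, 0, 0], 0, 0]]'|grep -E "pos|^force"; python3 nudge.py '[[[0, 0, 0.12], 0, 0], [[0, 0, 0], 0, 0], [[0, 0, 0], 0, 0]]'|grep -E "pos|^force";python3 nudge.py '[[[0, 0, 0.06], 0, 0], [[0, 0, 0], 0, 0]]'|grep -E "pos|^force"
```

```text
position: [0.6693, 0.013, 0.1019]
force: [1.0, 0.6, -1.0]
position: [0.6694, 0.013, 0.0961]
force: [-0.7, -0.6, 0.4]
position: [0.6694, 0.0131, 0.0929]
force: [-0.1, -0.4, -0.6]
```

To row units: 0.002 m is 0.04.

```bash
python3 nudge.py '[[[0, 0, 0.04], 0, 0], [[0, 0, 0], 0, 0]]'|grep -E "pos|^force"; python3 nudge.py '[[[0, 0, 0.02], 0, 0], [[0, 0, 0], 0, 0]]'|grep -E "pos|^force"
```

```text
position: [0.6697, 0.013, 0.0916]
force: [-1.0, 0.1, 3.3]
position: [0.6698, 0.013, 0.0916]
force: [-4.6, 0.8, 11.4]
```

Collar is on the tab at 0.0916, as predicted. Release and rise clear.

To row units: -0.04 m is -0.8, -0.03 m is -0.6.

```bash
python3 nudge.py '[[[0, 0, -0.02], 0, 0], [[0, 0, 0], 0, 0.3], [[0, 0, 0], 0, 0.4], [[0, 0, 0], 0, 0.4], [[0, 0, 0], 0, 0.4], [[0, 0, -0.6], 0, 0.4], [[0, 0, -0.8], 0, 0.4], [[0, 0, -0.8], 0, 0.4], [[0, 0, -0.8], 0, 0.4], [[0, 0, 0], 0, 0.4]]' ; python3 nudge.py '[[[0.8, 0, 0], 0, 0.4], [[0.8, 0, 0], 0, 0.4], [[0.8, 0, 0], 0, 0.4], [[0.8, 0, 0], 0, 0.4], [[0, 0, 0], 0, 0.4], [[0, 0, 0], 0, 0.4]]' >/dev/null
python3 - <<'E'
from h import *
ds,dt=cam("scene","s10.png"),cam("top","t10.png")
cv2.imwrite("pics/c10.png",cv2.resize(ds["image"][130:290,115:345],None,fx=3.4,fy=3.4,interpolation=cv2.INTER_CUBIC))
E
```

```text
clock: 37.75
position: [0.6725, 0.0128, 0.2477]
ee_rot: [-0.267, 3.12, -0.0]
force: [0.4, -0.1, 0.5]
width: 0.399
gripper_force: 0.0
```

View pics/c10.png

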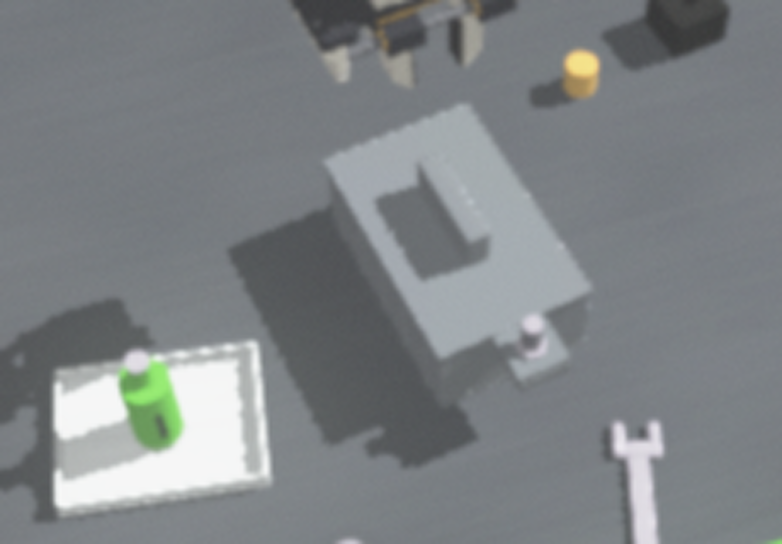

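The core's shank top at (155.6,235.9) matches the upright prediction of (155.3,236.1). The lid is flush and the pin collar sits on the tab at crop (532,345). The arm is clear, so I'm handing in.

```bash
python3 -c "
from cell import arm
print(arm.sign_off())"
```

```text
the job is handed in; nothing more can be done
None
```

The job is handed in; no verdict came back. By my last camera check, the one core bit stands upright in the tray, the lid is flush, and the pin is home through both holes; all four short saws were seen in the crate before I closed it.

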